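# Top mixing cup off the nest and into its dock

### The job

Take only the top mixing cup off the nested stack: sprung catches in the cup below grip its foot, so ease it up while twisting it to and fro, and leave the next cup seated in the stand. Stand the freed cup upright on the open worktop and let go, then take it again by its handle and put it in the three-walled cup dock, upright on the dock floor, pushed home against the back wall with its handle pointing out of the open side. Do not tip the cup over and leave the pumice pot, the bur block and the powder jar where they are.

Things in the scene. Friction and masses are not known exactly. Their poses are not given: they have to be found in the camera images.
- cup_top: Top cup of the stack, grey plastic, 90 g, 72 mm tall. Origin: centre of its underside, z up. Solid round foot, 52 mm diameter, z 0 to 26 mm; above it an open bowl, 66 mm outer diameter, wall 3 mm, inner floor z 30, rim z 72. At the start it is nested: foot in the mouth of cup_next, step above the foot on that cup's rim (origins 46 mm apart). Grip it across the bowl.
- cup_top_handle (a point): Middle of the handle of cup_top: 50 mm from the cup's axis along the cup's own -x, 51 mm above its underside. The handle is a flat upright plate 10 mm thick (along the cup's y), reaching from 33 to 66 mm from the axis, z 34 to 68 mm.
- cup_next: The next cup, same shape, size and axes as cup_top, 80 g. Its foot stands loosely in the stand's socket, its handle (along its -x) between the two posts of the stand's fork: it cannot turn, but only its weight holds it down. Origin: centre of its underside, 16 mm above the worktop when seated.
- nest_grip (a point): Centre of the mouth of cup_next at the height of three sprung balls (56 mm above its underside) that press on the foot of cup_top, 1.6 N each, until the foot has risen 10 mm. Straight lifting drags cup_next up; while cup_top is also turned (either way, any amount) friction acts sideways and cup_next stays or slides back down. A rise of 2 to 3 mm per 1 rad of turn works.
- stack_stand: Fixed aluminium stand. Origin: on the worktop under the socket's axis, z up. Plate 12 mm thick, x -72 to 46, y -50 to 50 mm; socket ring 66 mm diameter, top at z 38; two steel posts 8 mm thick at x -57, y -10.5 and 10.5 mm, tops at z 76.
- cup_dock: Fixed aluminium three-walled dock. Origin: on the worktop under the axis of a cup that is home; z up; open side faces its -x. Floor 8 mm thick, x -72 to 48, y -55 to 55 mm. Inner faces: back wall x 33, side walls y -37.5 and 37.5 mm (75 apart for the 66 mm cup). Side walls run from x -20 to 39. Walls 6 mm thick, tops at z 66.
- pumice_pot: Bystander: closed round pot, 69 mm diameter, 41 mm tall, behind the dust box of the lathe. Origin: centre of its underside.
- bur_block: Bystander: white block of burs, 50 x 95 x 51 mm, at the left of the work. Origin: centre of its underside.
- powder_jar: Bystander: white powder jar, 76 mm diameter, 106 mm tall, at the back left of the work. Origin: centre of its underside.
- open_spot (a point): A point on the worktop (z = 0) that is always free for 75 mm around, where the cup can be stood down; any other free place on the worktop does as well. Between the left and the right work area stand the polishing lathe and its guard, up to 250 mm tall (x 0.26 to 0.54, y -0.18 to 0.29): carry things over them at a good height.

How it is judged:
By the outcome, as a careful person would: the job done as asked, in the order asked, and still so for the second after the job is handed in, with the robot touching nothing.
It also fails if it takes over 72 s, if anything falls off the work surface, if the arm or the gripper's body presses on something with over 40 N, if the wrist force passes 120 N, or if a joint passes its speed limit or range.

### The arm

A 6-joint arm with a two-finger parallel gripper is mounted at the origin on a cart in front of the work surface, level with it; the furniture and walls round the work are solid. World frame = base frame: x ahead of the robot, y to its left, z up, the work surface at z = 0. Lengths are in m, angles in rad, forces in N, time in s.
With the tool pointing down it reaches from about 0.25 to 0.725 m from the base axis. Payload 4 kg.
Tool frame: the origin (TCP) lies midway between the tips of the shut fingers; the grasp point (between the pads) lies grip_point_offset behind it (grip_point_offset is the distance from the TCP to the grasp point, in m); z points along the fingers, y is the line along which they close (so a half turn about z gives the same grasp; the last joint's range is limited). The gripper opens to 85 mm and grips with 20 to 120 N. Pads are 22 mm wide; open, the fingers measure 114 mm over their backs; the gripper's body (76 mm by 85 mm) begins 54 mm behind the grasp point. The pads swing forward as they close: fully open they stand 13 mm farther back than shut.
Start: joints at [1.219, 0.241, 0.005, 1.335, 0, 1.571], TCP at [0.172, 0.469, 0.231] pointing down, gripper open.
Joint ranges: [-2.72, 2.72], [-1.05, 1.87], [-1.09, 1.28], [-1.99, 2.15], [-1.42, 1.44], [-3.14, 3.14]. Speed limits (rad/s): [2.79, 2.79, 3.14, 3.14, 3.14, 3.14].

### API

Orientations are given as a unit quaternion [x, y, z, w].
In Python, from workcell import * gives the robot as it stands. The module is installed in compiled form; this text tells all that it offers.
- The arm moves only by the tool arm_command, never from a script. Its arguments are lists of equal length, an entry for each row: "slide": the shift along the tool's x, y, z in cm, a list of three; "spin": the turn about the tool's z in degrees. A call has exactly 5 rows; each row is the pose to reach, as a shift and turn from the pose commanded when the call began, along the tool's axes at that moment; what a row does not reach only later rows make up. A row lasts 1/8 s, in which the tool goes at most 62.5 mm and 10.7 degrees, less where a joint would pass 70% of its speed; a pose out of reach is approached as far as the arm can. A call with a gripper value outside its range is refused whole. "jaw" is the finger opening in cm, from 0 to 8.54, set as the call begins (left out, the last holds). The fingers move at their own pace and stop on an object; the grip force is fixed at half the most. Time passes only in rows, so rows that repeat a pose let the fingers close, or fill a call up. It gives the time, the measured TCP pose, the force, the opening and the grip force at its end, in the units of the state.
- get_obs(): the state, without advancing time (a new reading comes with each control period).
- camera(name): name is "scene" or "top" or "wrist"; returns a dict with "pixels" (480x640x3 uint8, red, green, blue), "range_z" (480x640 float32, m along the optical axis (not along the pixel's ray), 0 where there is no reading), "intrinsics" (3x3 intrinsics, pixels), "k1" (the pictures are not rectified: a ray, as slopes to the right and down, at radius r is drawn at 1 + k1 r^2 times it, then the intrinsics apply), "rvec" (rotation vector, rad) and "tvec" (3), from world to camera coordinates, as OpenCV has them. Camera axes: x right, y down, z forward; pixel columns grow to the right and rows downward; lengths in m; the calibration is good to about 2 mm. A picture is of the moment at which its call begins.
- job_done(): hands the job in; it is judged then, once.
Trained networks look in a picture, given as the dict that the camera call returned (one of the last four; its "shot" number tells which), for a name from the list of things; names that differ only in an ending like _2 or _b are one class to them, and where a whole thing is asked for, a point or a joint stands for the part that bears it (a point fixed in the world has none). Each returns a list of dicts, best first, with "confidence" (0 to 1); they miss things now and then, are a little off and sometimes report something else, mostly with a low value. They report only what shows in the picture. A call takes as long as a camera call.
- recognise(picture, thing): "centre" ([column, row] in pixels, amid what is visible of it).
- landmark_of(picture, thing): "centre" ([column, row] in pixels: a listed point, or the origin of a listed thing).
The state is a dict: "clock": time; "joint_pos": joint angles; "joint_vel": joint speeds; "tau": joint torques, N m; "eef_pos": TCP position; "tool_rot": TCP orientation; "ft_force": force on the tool from outside, world axes, zero at the start; "ft_torque": the same for the moment, N m; "grip_width": finger opening in m; "grasp_force": force on a finger pad.
Only numpy, scipy, OpenCV 4.12 (cv2) and the standard library are available. Lean on these libraries where they do the work, as an engineer would, in place of code of your own. Each camera call takes 0.05 s, during which the arm holds its last target. There are 200 camera calls.

## Working session

There is one attempt and no reset: what is moved stays moved. The work goes in short steps, Python scripts to look and compute and a tool call to move; the robot and the scene stay as the last step left them, time stands still between calls to the robot, and variables do not carry over. Pictures are saved under pics/ and viewed, at most 10 in all, crops included, and the job is handed in when it is done.

Besides the shell and the picture viewer there is one more tool, called as a command line: name --pt "numbers of a row" for each row, then --argument value for the rest. arm_command: Moves the arm, as the interface text tells. Its arguments: {"type":"object","properties":{"slide":{"type":"array","items":{"type":"array","items":{"type":"number"}}},"spin":{"type":"array","items":{"type":"number"}},"jaw":{"type":"number"}},"required":["slide","spin"]}

```bash
mkdir -p pics; cat > h.py <<'E'
import numpy as np, cv2
from workcell import *
from scipy.spatial.transform import Rotation as R
def save(p,n): cv2.imwrite('pics/'+n+'.png',cv2.cvtColor(p['pixels'],cv2.COLOR_RGB2BGR))
def ray(p,uv):
    K=np.array(p['intrinsics']);x=(uv[0]-K[0,2])/K[0,0];y=(uv[1]-K[1,2])/K[1,1]
    a,b=x,y
    for _ in range(20):
        s=1+p['k1']*(a*a+b*b);a,b=x/s,y/s
    Rm=cv2.Rodrigues(np.array(p['rvec'],float))[0];t=np.array(p['tvec'],float).ravel()
    return -Rm.T@t, Rm.T@np.array([a,b,1.])
def atz(p,uv,z):
    o,d=ray(p,uv);return o+d*(z-o[2])/d[2]
def deep(p,uv):
    o,d=ray(p,uv);c,r=int(round(uv[0])),int(round(uv[1]))
    w=p['range_z'][max(r-1,0):r+2,max(c-1,0):c+2];w=w[w>0]
    return o+d*np.median(w) if w.size else None
def tri(rs):
    A=0;b=0
    for o,d in rs:
        d=d/np.linalg.norm(d);M=np.eye(3)-np.outer(d,d);A=A+M;b=b+M@o
    X=np.linalg.solve(A,b);return X,[np.linalg.norm((np.eye(3)-np.outer(d,d)/(d@d))@(X-o)) for o,d in rs]
def cloud(p):
    h,w=p['range_z'].shape;K=np.array(p['intrinsics'])
    uu,vv=np.meshgrid(np.arange(w),np.arange(h));pts=np.stack([uu,vv],-1).reshape(-1,1,2).astype(float)
    x=(pts[:,0,0]-K[0,2])/K[0,0];y=(pts[:,0,1]-K[1,2])/K[1,1];a,b=x,y
    for _ in range(20):
        s=1+p['k1']*(a*a+b*b);a,b=x/s,y/s
    Rm=cv2.Rodrigues(np.array(p['rvec'],float))[0];t=np.array(p['tvec'],float).ravel()
    z=p['range_z'].ravel();P=(np.stack([a*z,b*z,z],1)-t)@Rm
    P[z<=0]=np.nan;return P.reshape(h,w,3)
E
python3 - <<'E'
from h import *
o=get_obs();print(o['clock'],o['eef_pos'],o['tool_rot']); print([k for k in globals() if 'grip' in k.lower()])
try: print(grip_point_offset)
except Exception as e: print(e)
np.set_printoptions(precision=3,suppress=True)
S={n:camera(n) for n in('scene','top','wrist')}
for n,p in S.items(): save(p,n+'0')
for th in ['cup_top','cup_top_handle','cup_next','nest_grip','stack_stand','cup_dock','pumice_pot','bur_block','powder_jar','open_spot']:
    rs=[]
    for n,p in S.items():
        L=landmark_of(p,th)
        for q in L[:2]: print(th,n,np.round(q['centre']),round(q['confidence'],2),deep(p,q['centre']))
        if L and L[0]['confidence']>.4: rs.append(ray(p,L[0]['centre']))
    if len(rs)>1: print('   TRI',*tri(rs))
E
```

```text
0.0 [0.17207097 0.4687588  0.23039667] [ 1.74986831e-01  9.84570188e-01 -1.06035626e-03 -1.73355755e-04]
['grip_point_offset']
0.0187
cup_top scene [409. 360.] 0.73 [ 0.372 -0.31   0.129]
cup_top top [441. 276.] 0.76 [ 0.395 -0.281  0.09 ]
   TRI [ 0.403 -0.292  0.063] [np.float64(0.00524592669958338), np.float64(0.005245926699583501)]
cup_top_handle scene [403. 368.] 0.62 [ 0.349 -0.312  0.131]
cup_top_handle top [457. 292.] 0.84 [ 0.347 -0.308  0.115]
cup_top_handle top [207. 271.] 0.26 [0.486 0.354 0.01 ]
   TRI [ 0.349 -0.308  0.124] [np.float64(0.004101446542149068), np.float64(0.004101446542149122)]
cup_next scene [404. 376.] 0.9 [ 0.344 -0.32   0.117]
cup_next top [439. 278.] 0.47 [ 0.388 -0.267  0.121]
   TRI [ 0.402 -0.296  0.005] [np.float64(0.0013713663119066613), np.float64(0.0013713663119066146)]
nest_grip scene [410. 358.] 0.65 [ 0.375 -0.31   0.133]
nest_grip top [444. 274.] 0.45 [ 0.4   -0.289  0.092]
   TRI [ 0.404 -0.295  0.076] [np.float64(0.0021401558632436904), np.float64(0.0021401558632436943)]
stack_stand scene [405. 378.] 0.88 [ 0.373 -0.311  0.053]
stack_stan
[... 304 characters left out ...]
36), np.float64(0.004862083263807688)]
pumice_pot scene [339. 224.] 0.52 [0.618 0.085 0.062]
pumice_pot top [283. 200.] 0.79 [0.665 0.122 0.041]
   TRI [ 0.674  0.126 -0.002] [np.float64(0.005345884984092076), np.float64(0.005345884984091811)]
bur_block scene [223. 183.] 0.56 [0.54  0.489 0.033]
bur_block top [151. 251.] 0.75 [0.556 0.504 0.021]
   TRI [0.555 0.507 0.015] [np.float64(0.002935120492166605), np.float64(0.002935120492166615)]
powder_jar scene [272. 179.] 0.81 [0.503 0.203 0.22 ]
powder_jar top [176. 209.] 0.73 [0.646 0.411 0.103]
   TRI [ 0.685  0.437 -0.011] [np.float64(0.003474781832648345), np.float64(0.0034747818326483796)]
open_spot top [238. 218.] 0.79 [0.635 0.256 0.002]
```

View pics/top0.png

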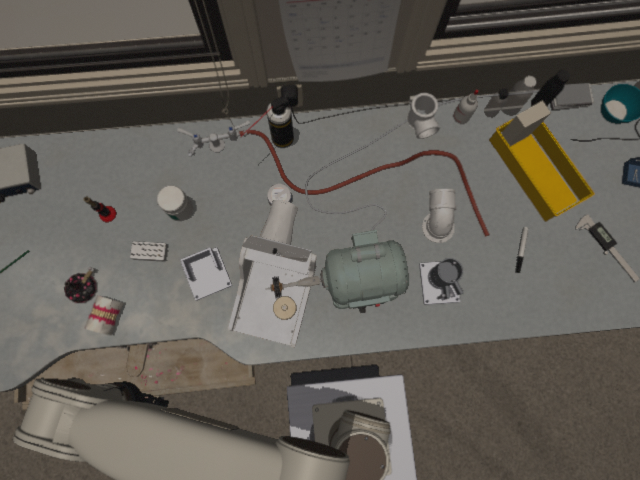

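View pics/scene0.png

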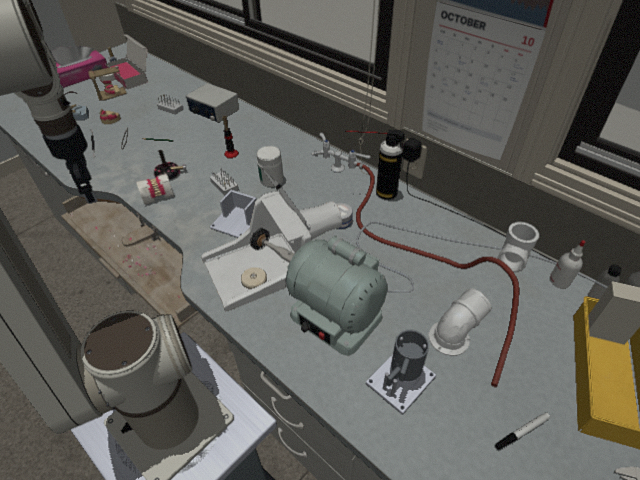

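```bash
python3 - <<'E'
from h import *
np.set_printoptions(precision=4,suppress=True)
p=camera('top');P=cloud(p).reshape(-1,3);c=np.array(p['rvec']);print('cam',-cv2.Rodrigues(c)[0].T@np.array(p['tvec']).ravel())
P=P[~np.isnan(P[:,0])]
near=P[np.hypot(P[:,0]-.4,P[:,1]+.295)<.09]
for a,b in((.105,.12),(.12,.128),(.128,.14),(.14,.2)):
    m=near[(near[:,2]>a)&(near[:,2]<b)];print(a,b,len(m),m.min(0) if len(m) else'',m.max(0) if len(m) else'')
rim=near[(near[:,2]>.13)&(near[:,2]<.14)]
from scipy.optimize import least_squares
r=rim[np.hypot(rim[:,0]-.402,rim[:,1]+.295)<.037]
f=least_squares(lambda q:np.hypot(r[:,0]-q[0],r[:,1]-q[1])-.0315,[.402,-.295],loss='soft_l1',f_scale=.002);print('rim',f.x,np.median(r[:,2]),len(r))
h=near[(near[:,2]>.121)&(near[:,2]<.1345)&(np.hypot(near[:,0]-f.x[0],near[:,1]-f.x[1])>.040)]
print('handle',h.mean(0),len(h),np.degrees(np.arctan2(*(f.x-h.mean(0)[:2])[::-1])))
# dock walls
d=P[(np.hypot(P[:,0]-.484,P[:,1]-.364)<.1)&(P[:,2]>.055)&(P[:,2]<.075)]
print('walls',len(d),d.min(0),d.max(0),np.median(d[:,2]))
def res(q):
    c,s=np.cos(q[2]),np.sin(q[2]);x=(d[:,0]-q[0])*c+(d[:,1]-q[1])*s;y=-(d[:,0]-q[0])*s+(d[:,1]-q[1])*c
    def box(x0,x1,y0,y1): return np.hypot(np.maximum(np.maximum(x0-x,x-x1),0),np.maximum(np.maximum(y0-y,y-y1),0))
    return np.minimum(np.minimum(box(33,39,-43.5,43.5) if 0 else box(.033,.039,-.0435,.0435),box(-.02,.039,.0375,.0435)),box(-.02,.039,-.0435,-.0375))
best=min((least_squares(res,[.484,.364,a],loss='soft_l1',f_scale=.002) for a in np.arange(-3.1,3.1,.4)),key=lambda f:f.cost);print('dock',best.x,best.cost,np.degrees(best.x[2]))
for n in('top','scene'):
    p=camera(n)
    for r in landmark_of(p,'open_spot'): print(n,r['confidence'],atz(p,r['centre'],0))
E
```

```text
cam [0.213  0.0784 1.4656]
0.105 0.12 98 [ 0.3421 -0.3239  0.1053] [ 0.4347 -0.2604  0.1197]
0.12 0.128 85 [ 0.3433 -0.324   0.1202] [ 0.4347 -0.2602  0.1279]
0.128 0.14 147 [ 0.3429 -0.3257  0.1281] [ 0.4367 -0.2607  0.1399]
0.14 0.2 0  
rim [ 0.4042 -0.2929] 0.133574893640225 97
handle [ 0.3547 -0.3099  0.1285] 44 19.008274859990973
walls 190 [0.4606 0.3142 0.055 ] [0.5406 0.4122 0.0734] 0.0640970473004906
dock [0.4915 0.3608 0.3017] 3.7050699046102415e-06 17.283940694701933
top 0.78 [0.6369 0.2576 0.    ]
```

The top view shows the stack at about (445,275), with the handle towards (457,292). The dock is at (207,272) and opens toward the robot, and the lathe stands between them. Next I lift and move over the stack.

```bash
cat >> h.py <<'E'
def go(x,y,z,psi,show=True):
    o=get_obs();Rm=R.from_quat(o['tool_rot']).as_matrix();p=np.array(o['eef_pos'])
    ps=np.degrees(np.arctan2(Rm[1,1],Rm[0,1]))
    d=Rm.T@(np.array([x,y,z])-p)*100
    print('t%.2f'%o['clock'],'at',p.round(4),'psi %.1f'%ps,'tilt',Rm[:,2].round(3),'slide',d.round(2),'|%.1f|'%np.linalg.norm(d),'spin %.1f'%((ps-psi+180)%360-180))
E
python3 -c "
from h import *
go(.404,-.293,.36,109)"
```

```text
t1.90 at [0.1723 0.4694 0.2313] psi 69.8 tilt [-0.  0. -1.] slide [-48.02 -63.59 -12.87] |80.7| spin -39.2
```

arm_command --pt "0 0 -6" --pt "0 0 -12" --pt "-3.6 -4.8 -13" --pt "-7.2 -9.6 -13" --pt "-10.8 -14.4 -13" --spin '[0,-8,-16,-24,-32]' --jaw 8.5

```text
clock: 2.52
eef_pos: [0.2244, 0.2956, 0.3616]
tool_rot: [-0.106, 0.994, 0.0, 0.001]
ft_force: [1.1, -0.6, 1.1]
grip_width: 0.0849
grasp_force: 0.0
```

```bash
python3 -c "
from h import *
go(.404,-.293,.36,109)"
```

```text
t2.52 at [0.2244 0.2956 0.3616] psi 102.2 tilt [ 0.001  0.001 -1.   ] slide [ -5.15 -61.32   0.14] |61.5| spin -6.8
```

arm_command --pt "-0.5 -6 0" --pt "-1 -12 0" --pt "-1.6 -18 0" --pt "-2.1 -24 0" --pt "-2.6 -30 0" --spin '[-1,-2,-4,-5,-7]'

```text
clock: 3.15
eef_pos: [0.3112, 0.0069, 0.3617]
tool_rot: [-0.164, 0.986, -0.0, 0.001]
ft_force: [2.1, -0.7, -0.5]
grip_width: 0.0847
grasp_force: 0.0
```

```bash
python3 -c "
from h import *
go(.404,-.293,.30,109)"
```

```text
t3.15 at [0.3112 0.0069 0.3617] psi 108.9 tilt [ 0.002  0.    -1.   ] slide [  0.96 -31.37   6.18] |32.0| spin -0.1
```

arm_command --pt "0.2 -6.2 0" --pt "0.4 -12.4 0" --pt "0.6 -18.6 0" --pt "0.8 -24.8 1" --pt "1 -30.5 3" --spin '[0,0,0,0,0]'

```text
clock: 3.78
eef_pos: [0.4008, -0.2859, 0.3318]
tool_rot: [-0.163, 0.987, -0.001, 0.001]
ft_force: [1.3, 0.2, 0.1]
grip_width: 0.0853
grasp_force: 0.0
```

```bash
python3 - <<'E'
from h import *
np.set_printoptions(precision=4,suppress=True)
go(.404,-.293,.30,109)
p=camera('wrist');save(p,'w1');q=camera('scene')
print('cam',-cv2.Rodrigues(np.array(p['rvec']))[0].T@np.array(p['tvec']).ravel())
for th in('cup_top','cup_top_handle','nest_grip','cup_next'):
    a,b=landmark_of(p,th),landmark_of(q,th)
    for r in a[:2]: print(th,np.round(r['centre']),r['confidence'],deep(p,r['centre']))
    if a and b: print('  tri',*tri([ray(p,a[0]['centre']),ray(q,b[0]['centre'])]))
P=cloud(p).reshape(-1,3);P=P[~np.isnan(P[:,0])]
n=P[(np.hypot(P[:,0]-.404,P[:,1]+.293)<.08)&(P[:,2]>.1)&(P[:,2]<.16)]
print(len(n),np.percentile(n[:,2],[1,50,90,97,99.5]))
top=n[(n[:,2]>.130)&(n[:,2]<.14)]
r=top[np.hypot(top[:,0]-.404,top[:,1]+.293)<.038]
from scipy.optimize import least_squares
f=least_squares(lambda q:np.hypot(r[:,0]-q[0],r[:,1]-q[1])-.0315,[.402,-.295],loss='soft_l1',f_scale=.002);print('rim',f.x,r[:,2].mean(),len(r))
h=n[(n[:,2]>.122)&(n[:,2]<.1345)&(np.hypot(n[:,0]-f.x[0],n[:,1]-f.x[1])>.038)]
print('handle',h.mean(0),len(h),np.degrees(np.arctan2(*(f.x-h.mean(0)[:2])[::-1])))
E
```

```text
t3.77 at [ 0.4008 -0.2859  0.3318] psi 108.8 tilt [ 0.002 -0.001 -1.   ] slide [-0.07 -0.77  3.18] |3.3| spin -0.2
cam [ 0.3263 -0.3107  0.4742]
cup_top [312. 188.] 0.93 [ 0.3991 -0.2929  0.0921]
  tri [ 0.1904 -0.2804  0.6967] [np.float64(0.10073725423190721), np.float64(0.1007372542319072)]
cup_top_handle [306. 133.] 0.7 [ 0.3528 -0.3132  0.1296]
  tri [ 0.3517 -0.3111  0.1286] [np.float64(0.002375085204769731), np.float64(0.0023750852047698064)]
2701 [0.1008 0.1293 0.1342 0.1348 0.1354]
rim [ 0.4029 -0.2941] 0.13346187188823116 1020
handle [ 0.3542 -0.3117  0.1293] 454 19.845947771392094
```

View pics/w1.png

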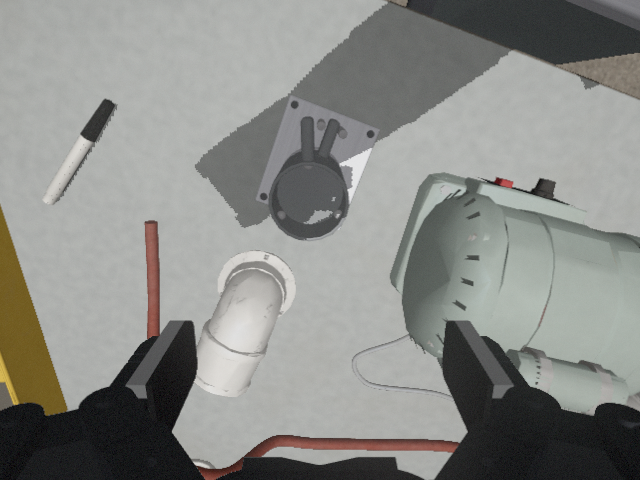

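The wrist view shows the cup mouth at (312,195). The top cup's handle is at (306,133), and the lower handle between the posts is at (330,140). The rim fit gives the axis at (0.403,-0.294), the rim at 0.134 and a yaw of about 19.8°, which agrees with the text's sizes.

```bash
python3 -c "
from h import *
go(.403,-.294,.096,109.8)"
```

```text
t4.28 at [ 0.4003 -0.2822  0.3325] psi 108.9 tilt [ 0.002 -0.001 -1.   ] slide [ 0.16 -1.16 23.66] |23.7| spin -0.9
```

arm_command --pt "0.1 -0.6 3" --pt "0.2 -1.2 7" --pt "0.2 -1.2 11" --pt "0.2 -1.2 14" --pt "0.2 -1.2 15" --spin '[-1,-1,-1,-1,-1]'

```text
clock: 4.9
eef_pos: [0.4013, -0.2938, 0.1802]
tool_rot: [-0.173, 0.985, 0.001, -0.001]
ft_force: [0.6, 0.7, 0.3]
grip_width: 0.085
grasp_force: 0.0
```

```bash
python3 -c "
from h import *
go(.403,-.294,.096,109.8)
p=camera('wrist')
go(.403,-.294,.096,109.8)"
```

```text
t4.90 at [ 0.4013 -0.2938  0.1802] psi 109.9 tilt [-0.002  0.002 -1.   ] slide [-0.16 -0.09  8.42] |8.4| spin 0.1
t4.95 at [ 0.4014 -0.294   0.18  ] psi 109.9 tilt [-0.002  0.001 -1.   ] slide [-0.16 -0.07  8.4 ] |8.4| spin 0.1
```

arm_command --pt "-0.1 0 3" --pt "-0.2 0 6" --pt "-0.2 0 8" --pt "-0.2 0 8.4" --pt "-0.2 0 8.4" --spin '[0,0,0,0,0]'

```text
clock: 5.58
eef_pos: [0.4049, -0.295, 0.0986]
tool_rot: [-0.172, 0.985, -0.001, 0.001]
ft_force: [0.8, -0.3, 1.0]
grip_width: 0.0849
grasp_force: 0.0
```

arm_command --pt "0 0 0" --pt "0 0 0" --pt "0 0 0" --pt "0 0 0" --pt "0 0 0" --spin '[0,0,0,0,0]' --jaw 5.5

```text
clock: 6.2
eef_pos: [0.405, -0.2951, 0.0994]
tool_rot: [-0.172, 0.985, -0.001, 0.001]
ft_force: [-0.9, 1.7, 6.0]
grip_width: 0.0656
grasp_force: 65.6
```

arm_command --pt "0 0 -0.03" --pt "0 0 -0.07" --pt "0 0 -0.09" --pt "0 0 -0.13" --pt "0 0 -0.17" --spin '[10,20,10,0,-10]'

```text
clock: 6.82
eef_pos: [0.4043, -0.2947, 0.0998]
tool_rot: [-0.26, 0.966, -0.0, 0.0]
ft_force: [0.2, 0.6, -0.8]
grip_width: 0.0658
grasp_force: 66.4
```

arm_command --pt "0 0 -0.04" --pt "0 0 -0.06" --pt "0 0 -0.1" --pt "0 0 -0.14" --pt "0 0 -0.18" --spin '[-10,0,10,20,30]'

```text
clock: 7.45
eef_pos: [0.4042, -0.2949, 0.1015]
tool_rot: [0.004, 1.0, -0.0, 0.0]
ft_force: [0.2, 0.0, -0.3]
grip_width: 0.0655
grasp_force: 66.6
```

```bash
python3 -c "
from h import *
o=get_obs();print(o['ft_force'],o['ft_torque'])
go(.403,-.294,.12,109.8)
p=camera('scene');save(p,'s1')
cv2.imwrite('pics/s1c.png',cv2.resize(cv2.imread('pics/s1.png')[280:430,320:500],None,fx=4,fy=4,interpolation=2))"
```

```text
[ 0.24104457  0.03900592 -0.31103453] [-0.12228999  0.052168    0.0671643 ]
t7.45 at [ 0.4042 -0.2949  0.1015] psi 89.5 tilt [ 0.001 -0.001 -1.   ] slide [ 0.12  0.08 -1.85] |1.9| spin -20.3
```

View pics/s1c.png

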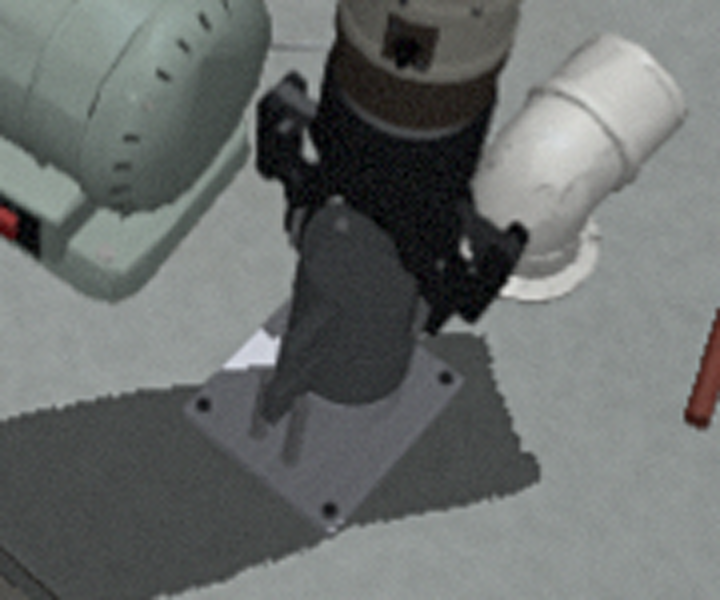

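The crop shows the fingers on the bowl and the lower cup's handle still between the posts at (285,415). I keep easing it up.

arm_command --pt "0 0 -0.02" --pt "0 0 -0.06" --pt "0 0 -0.1" --pt "0 0 -0.14" --pt "0 0 -0.16" --spin '[-10,-20,-30,-40,-30]'

```text
clock: 8.12
eef_pos: [0.4042, -0.2947, 0.103]
tool_rot: [-0.257, 0.966, -0.0, 0.0]
ft_force: [-0.2, -0.1, -1.8]
grip_width: 0.0657
grasp_force: 66.6
```

arm_command --pt "0 0 -0.04" --pt "0 0 -0.08" --pt "0 0 -0.12" --pt "0 0 -0.14" --pt "0 0 -0.18" --spin '[10,20,30,20,10]'

```text
clock: 8.75
eef_pos: [0.4041, -0.2946, 0.1048]
tool_rot: [-0.176, 0.984, -0.0, 0.0]
ft_force: [0.2, 0.6, -1.2]
grip_width: 0.0656
grasp_force: 66.6
```

arm_command --pt "0 0 -0.04" --pt "0 0 -0.08" --pt "0 0 -0.12" --pt "0 0 -0.14" --pt "0 0 -0.18" --spin '[-10,-20,-30,-20,-10]'

```text
clock: 9.38
eef_pos: [0.4042, -0.2947, 0.1066]
tool_rot: [-0.256, 0.967, -0.0, 0.0]
ft_force: [0.7, 1.0, -0.7]
grip_width: 0.0657
grasp_force: 66.7
```

arm_command --pt "0 0 -0.04" --pt "0 0 -0.08" --pt "0 0 -0.12" --pt "0 0 -0.14" --pt "0 0 -0.18" --spin '[10,20,30,20,10]'

```text
clock: 10.0
eef_pos: [0.4041, -0.2946, 0.1083]
tool_rot: [-0.176, 0.984, -0.0, 0.0]
ft_force: [-0.2, 0.2, -1.4]
grip_width: 0.0658
grasp_force: 66.7
```

arm_command --pt "0 0 -0.04" --pt "0 0 -0.08" --pt "0 0 -0.12" --pt "0 0 -0.14" --pt "0 0 -0.18" --spin '[-10,-20,-30,-20,-10]'

```text
clock: 10.62
eef_pos: [0.4043, -0.2947, 0.1103]
tool_rot: [-0.256, 0.967, -0.0, 0.0]
ft_force: [-0.1, 0.3, -0.7]
grip_width: 0.0653
grasp_force: 66.7
```

arm_command --pt "0 0 -0.04" --pt "0 0 -0.08" --pt "0 0 -0.12" --pt "0 0 -0.14" --pt "0 0 -0.18" --spin '[10,20,30,20,10]'

```text
clock: 11.25
eef_pos: [0.4047, -0.2952, 0.1129]
tool_rot: [-0.176, 0.984, -0.001, 0.001]
ft_force: [-1.0, 0.6, 2.6]
grip_width: 0.0658
grasp_force: 67.1
```

```bash
python3 -c "
from h import *
o=get_obs();print(o['ft_force'],o['ft_torque'])
go(.403,-.294,.2,109.8)
p=camera('scene');save(p,'s2')
cv2.imwrite('pics/s2c.png',cv2.resize(cv2.imread('pics/s2.png')[280:430,320:500],None,fx=4,fy=4,interpolation=2))"
```

```text
[-0.98522495  0.58291563  2.56752155] [-0.08473694  0.28053469 -0.08025078]
t11.25 at [ 0.4047 -0.2952  0.1129] psi 110.3 tilt [ 0.002 -0.002 -1.   ] slide [ 0.11  0.15 -8.71] |8.7| spin 0.5
```

View pics/s2c.png

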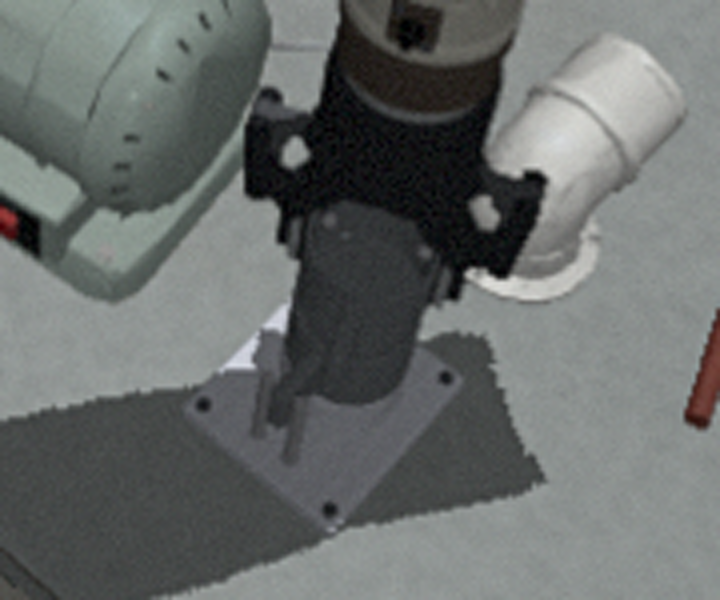

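The crop shows the top cup risen and the lower cup's base still at about (370,400), with its handle between the posts. I continue with a twist, then lift straight.

arm_command --pt "0 0 -0.05" --pt "0 0 -0.1" --pt "0 0 -0.15" --pt "0 0 -0.2" --pt "0 0 -0.25" --spin '[-10,-20,-10,0,0]'

```text
clock: 11.92
eef_pos: [0.4041, -0.2946, 0.1142]
tool_rot: [-0.173, 0.985, -0.0, 0.0]
ft_force: [-1.3, -0.3, -0.8]
grip_width: 0.0655
grasp_force: 66.7
```

arm_command --pt "0 0 -0.2" --pt "0 0 -0.5" --pt "0 0 -1" --pt "0 0 -2" --pt "0 0 -3.5" --spin '[0,0,0,0,0]'

```text
clock: 12.55
eef_pos: [0.4038, -0.2944, 0.1497]
tool_rot: [-0.172, 0.985, 0.0, -0.0]
ft_force: [0.1, 0.1, -1.4]
grip_width: 0.0654
grasp_force: 66.7
```

```bash
python3 - <<'E'
from h import *
np.set_printoptions(precision=4,suppress=True)
o=get_obs();print(o['ft_force'])
go(.33,-.1,.39,109.8)
p=camera('scene');save(p,'s3')
cv2.imwrite('pics/s3c.png',cv2.resize(cv2.imread('pics/s3.png')[260:430,300:500],None,fx=3.5,fy=3.5,interpolation=2))
E
```

```text
[ 0.0549  0.0982 -1.4031]
t12.55 at [ 0.4038 -0.2944  0.1497] psi 109.9 tilt [-0.  0. -1.] slide [  0.35  20.8  -24.03] |31.8| spin 0.1
```

View pics/s3c.png

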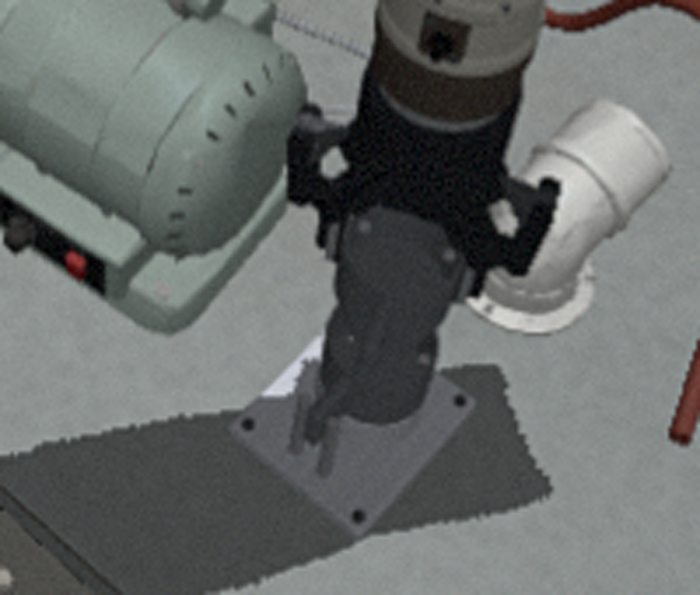

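arm_command --pt "0 0 -4" --pt "0 0 -9" --pt "0 0 -14" --pt "0 0 -19" --pt "0 0 -21" --spin '[0,0,0,0,0]'

```text
clock: 13.22
eef_pos: [0.4047, -0.2951, 0.3633]
tool_rot: [-0.172, 0.985, -0.003, 0.002]
ft_force: [-0.0, -0.5, -0.9]
grip_width: 0.0656
grasp_force: 66.9
```

```bash
python3 -c "
from h import *
go(.637,.257,.34,107.2)"
```

```text
t13.22 at [ 0.4047 -0.2951  0.3633] psi 109.8 tilt [ 0.006 -0.004 -1.   ] slide [-40.58  44.06   2.24] |59.9| spin 2.6
```

arm_command --pt "-2 2.2 0" --pt "-5.5 6 0" --pt "-9.5 10.3 0" --pt "-13.5 14.6 0" --pt "-17.5 19 0" --spin '[0,0,0,0,0]'

```text
clock: 13.85
eef_pos: [0.5046, -0.0547, 0.3598]
tool_rot: [-0.172, 0.985, -0.0, 0.001]
ft_force: [0.5, -1.1, -0.9]
grip_width: 0.0652
grasp_force: 66.9
```

```bash
python3 -c "
from h import *
go(.637,.257,.30,107.2)"
```

```text
t13.85 at [ 0.5046 -0.0547  0.3598] psi 109.8 tilt [ 0.002 -0.    -1.   ] slide [-23.02  24.84   5.99] |34.4| spin 2.6
```

arm_command --pt "-4 4.3 0" --pt "-8 8.6 0" --pt "-12 13 0" --pt "-16 17.2 1" --pt "-19.5 21.2 3" --spin '[0,1,2,3,3]'

```text
clock: 14.48
eef_pos: [0.6166, 0.2114, 0.3301]
tool_rot: [-0.147, 0.989, 0.0, 0.002]
ft_force: [0.7, -0.6, -1.0]
grip_width: 0.0656
grasp_force: 66.9
```

```bash
python3 -c "
from h import *
go(.637,.257,.15,107.2)"
```

```text
t14.47 at [0.6166 0.2114 0.3301] psi 106.9 tilt [ 0.003  0.001 -1.   ] slide [-3.21  3.77 18.02] |18.7| spin -0.3
```

arm_command --pt "-2 2.4 3" --pt "-3.2 3.8 8" --pt "-3.2 3.8 13" --pt "-3.2 3.8 17" --pt "-3.2 3.8 20" --spin '[0,0,0,0,0]'

```text
clock: 15.1
eef_pos: [0.6344, 0.2547, 0.1269]
tool_rot: [-0.147, 0.989, -0.0, -0.001]
ft_force: [0.3, 0.6, -1.0]
grip_width: 0.0657
grasp_force: 66.9
```

```bash
python3 - <<'E'
from h import *
np.set_printoptions(precision=4,suppress=True)
go(.637,.257,.0374,107.2)
p=camera('scene');save(p,'s4')
for th in('open_spot','pumice_pot'):
    for r in landmark_of(p,th)[:1]: print(th,r['confidence'],atz(p,r['centre'],0))
q=camera('top')
a,b=landmark_of(p,'cup_top'),landmark_of(q,'cup_top');print(a[:1],b[:1])
if a and b: print(tri([ray(p,a[0]['centre']),ray(q,b[0]['centre'])]))
E
```

```text
t15.10 at [0.6344 0.2547 0.1269] psi 106.9 tilt [-0.002 -0.001 -1.   ] slide [-0.34  0.15  8.95] |9.0| spin -0.3
pumice_pot 0.54 [0.672  0.1291 0.    ]
[{'centre': [299.3, 188.9], 'confidence': 0.7}] []
```

arm_command --pt "-0.1 0 3" --pt "-0.3 0.1 5.5" --pt "-0.3 0.1 7.3" --pt "-0.3 0.1 8.2" --pt "-0.3 0.1 8.6" --spin '[0,0,0,0,0]'

```text
clock: 16.02
eef_pos: [0.6381, 0.2568, 0.0433]
tool_rot: [-0.146, 0.989, 0.0, 0.0]
ft_force: [0.2, -1.0, -0.1]
grip_width: 0.0652
grasp_force: 66.9
```

```bash
python3 - <<'E'
from h import *
np.set_printoptions(precision=4,suppress=True)
p=camera('scene');save(p,'s5')
go(.637,.257,.0374,107.2);print(get_obs()['ft_force'])
E
```

```text
t16.07 at [0.638  0.2568 0.043 ] psi 106.8 tilt [ 0.  0. -1.] slide [0.09 0.05 0.56] |0.6| spin -0.4
[-0.1988 -0.22   -1.3112]
```

arm_command --pt "0 0 0.2" --pt "0 0 0.35" --pt "0 0 0.45" --pt "0 0 0.5" --pt "0 0 0.5" --spin '[0,0,0,0,0]'

```text
clock: 16.7
eef_pos: [0.6377, 0.2567, 0.0379]
tool_rot: [-0.146, 0.989, 0.0, -0.0]
ft_force: [-0.7, 0.2, -0.3]
grip_width: 0.0654
grasp_force: 66.9
```

arm_command --pt "0 0 0.05" --pt "0 0 0.1" --pt "0 0 0.1" --pt "0 0 0.15" --pt "0 0 0.15" --spin '[0,0,0,0,0]'

```text
clock: 17.32
eef_pos: [0.638, 0.2568, 0.0376]
tool_rot: [-0.146, 0.989, 0.0, 0.001]
ft_force: [-2.6, -0.1, 5.9]
grip_width: 0.0654
grasp_force: 67.6
```

arm_command --pt "0 0 0" --pt "0 0 0" --pt "0 0 0" --pt "0 0 0" --pt "0 0 0" --spin '[0,0,0,0,0]' --jaw 8.5

```text
clock: 17.95
eef_pos: [0.6377, 0.2567, 0.0363]
tool_rot: [-0.146, 0.989, -0.0, -0.0]
ft_force: [-0.5, 0.6, 0.5]
grip_width: 0.0855
grasp_force: 0.0
```

arm_command --pt "0 0 -1" --pt "0 0 -4" --pt "0 0 -9" --pt "2 0 -14" --pt "6 0 -16" --spin '[0,0,0,0,0]'

```text
clock: 18.58
eef_pos: [0.5826, 0.2402, 0.2011]
tool_rot: [-0.146, 0.989, 0.001, 0.004]
ft_force: [-0.4, -0.3, -0.0]
grip_width: 0.0847
grasp_force: 0.0
```

```bash
python3 - <<'E'
from h import *
from scipy.optimize import least_squares
np.set_printoptions(precision=4,suppress=True)
go(.589,.242,.2,107)
p=camera('wrist');q=camera('scene');s=camera('top');save(p,'w2')
for nm,c in(('w',p),('t',s)):
    P=cloud(c).reshape(-1,3);P=P[~np.isnan(P[:,0])]
    n=P[(np.hypot(P[:,0]-.637,P[:,1]-.257)<.085)&(P[:,2]>.02)&(P[:,2]<.09)]
    r=n[(n[:,2]>.068)&(np.hypot(n[:,0]-.637,n[:,1]-.257)<.039)]
    print(nm,len(n),len(r))
    if len(r)<20: continue
    f=least_squares(lambda q:np.hypot(r[:,0]-q[0],r[:,1]-q[1])-.0315,[.637,.257],loss='soft_l1',f_scale=.002);print('rim',f.x,r[:,2].mean(),len(r))
    h=n[(n[:,2]>.060)&(n[:,2]<.075)&(np.hypot(n[:,0]-f.x[0],n[:,1]-f.x[1])>.039)]
    print('handle',h.mean(0),len(h),np.degrees(np.arctan2(*(f.x-h.mean(0)[:2])[::-1])))
L=[(c,landmark_of(c,'cup_top_handle')) for c in(p,q,s)]
for c,l in L:
    if l: print(l[0],deep(c,l[0]['centre']))
g=[ray(c,l[0]['centre']) for c,l in L if l and l[0]['confidence']>.4]
if len(g)>1: print(tri(g))
E
```

```text
t18.57 at [0.5826 0.2402 0.2011] psi 106.8 tilt [ 0.008  0.003 -1.   ] slide [-0.67 -0.01  0.12] |0.7| spin -0.2
w 8363 1466
rim [0.636  0.2574] 0.07115033040183617 1466
handle [0.5856 0.2422 0.0671] 587 16.850359243345064
t 0 0
{'centre': [320.9, 222.9], 'confidence': 0.8} [0.5821 0.2417 0.0672]
{'centre': [290.3, 206.0], 'confidence': 0.69} [0.4544 0.0878 0.2321]
(array([0.5876, 0.2423, 0.0522]), [np.float64(0.0015164255765292589), np.float64(0.0015164255765290039)])
```

View pics/w2.png

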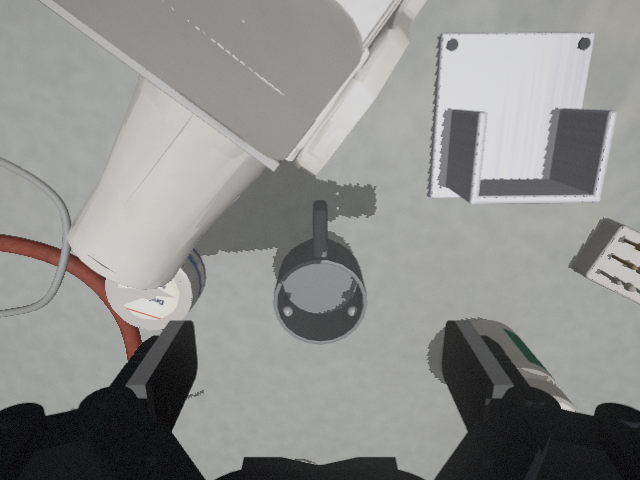

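The wrist view shows the cup upright at (320,300) with its handle at (320,225) pointing at the robot. The dock is at (520,120) with its open side up in the picture. Before gripping I check clearance to the dust box and fit the dock from this view.

```bash
cat > dock.py <<'E'
from h import *
from scipy.optimize import least_squares
def dock(p):
    P=cloud(p).reshape(-1,3);P=P[~np.isnan(P[:,0])]
    d=P[(np.hypot(P[:,0]-.4915,P[:,1]-.361)<.075)&(P[:,2]>.062)&(P[:,2]<.069)]
    def res(q):
        c,s=np.cos(q[2]),np.sin(q[2]);x=(d[:,0]-q[0])*c+(d[:,1]-q[1])*s;y=-(d[:,0]-q[0])*s+(d[:,1]-q[1])*c
        box=lambda x0,x1,y0,y1:np.hypot(np.maximum(np.maximum(x0-x,x-x1),0),np.maximum(np.maximum(y0-y,y-y1),0))
        return np.minimum(np.minimum(box(.033,.039,-.0435,.0435),box(-.02,.039,.0375,.0435)),box(-.02,.039,-.0435,-.0375))
    f=least_squares(res,[.4915,.361,.3],loss='soft_l1',f_scale=.001);print('dock',f.x,np.degrees(f.x[2]),len(d),'rms',np.sqrt((f.fun**2).mean()),'z',np.median(d[:,2]))
    fl=P[(np.hypot(P[:,0]-.4915,P[:,1]-.361)<.03)&(P[:,2]<.03)];print('floor',np.median(fl[:,2]) if len(fl) else None)
E
python3 - <<'E'
from dock import *
np.set_printoptions(precision=4,suppress=True)
p=camera('wrist');dock(p)
go(.588,.243,.10,106.9)
P=cloud(p).reshape(-1,3);P=P[~np.isnan(P[:,0])]
a=np.radians(16.9);X=(P[:,0]-.588)*np.cos(a)+(P[:,1]-.243)*np.sin(a);Y=-(P[:,0]-.588)*np.sin(a)+(P[:,1]-.243)*np.cos(a)
m=(P[:,2]>.012)&(np.abs(Y)<.1)&(X<.1)&(X>-.15)&~((np.hypot(P[:,0]-.636,P[:,1]-.2574)<.04)|((np.abs(Y)<.012)&(np.abs(X)<.03)))&(np.hypot(P[:,0]-p_[0] if 0 else P[:,0],0)>0)
for y in np.arange(-.1,.1,.02):
  k=m&(Y>=y)&(Y<y+.02)&(P[:,2]<.3)
  if k.any(): print('Y%.2f'%y,k.sum(),'X',X[k].min(),X[k].max(),'nearest|X|',np.abs(X[k]).min(),'z',P[k,2].min(),P[k,2].max())
E
```

```text
dock [0.4915 0.3613 0.3049] 17.47108064474245 3139 rms 5.902514882491758e-05 z 0.06556675918694048
floor 0.00806105183898011
t18.93 at [0.5807 0.2394 0.1956] psi 106.8 tilt [-0.001 -0.    -1.   ] slide [-0.81  0.14  9.56] |9.6| spin -0.1
Y-0.10 7612 X -0.12015673424821971 0.06992605942614653 nearest|X| 1.9004830873921297e-06 z 0.01206151889191151 0.18927408430738224
Y-0.08 11691 X -0.12335185951829361 0.0017423833151180255 nearest|X| 0.00010076989285331961 z 0.06457224403365427 0.27621288017851536
Y-0.06 18480 X -0.1189830800173538 0.00455601714350479 nearest|X| 2.1593501617674787e-06 z 0.06324573402290934 0.27688419342688686
Y-0.04 12887 X -0.11544330208039134 -0.01585577119413446 nearest|X| 0.01585577119413446 z 0.06375078132336201 0.2818510583081359
Y-0.02 13372 X -0.10693091062062525 -0.0156984364946602 nearest|X| 0.0156984364946602 z 0.12034601279197918 0.27638022945123564
Y0.00 6461 X -0.10463938845874957 -0.014739321288141037 nearest|X| 0.014739321288141037 z 0.13775404458199814 0.281683419664858
Y0.02 6316 X -0.13053430286011586 -0.017393265891363627 nearest|X| 0.017393265891363627 z 0.012134603791609548 0.2820436863298861
Y0.04 12444 X -0.14983714101115128 0.004822086622351486 nearest|X| 7.489572193739719e-06 z 0.012017976697054076 0.2768337645506647
Y0.06 3201 X -0.14469646945880713 -0.005103836164029388 nearest|X| 0.005103836164029388 z 0.04633923547538268 0.2741353074359296
Y0.08 2415 X -0.07743664705870731 -0.01875815010301996 nearest|X| 0.01875815010301996 z 0.01205887159495649 0.06775815751966253
```

```bash
python3 - <<'E'
from dock import *
p=camera('wrist')
P=cloud(p)[:310].reshape(-1,3);P=P[~np.isnan(P[:,0])]
a=np.radians(16.9);X=(P[:,0]-.588)*np.cos(a)+(P[:,1]-.243)*np.sin(a);Y=-(P[:,0]-.588)*np.sin(a)+(P[:,1]-.243)*np.cos(a)
m=~((np.hypot(P[:,0]-.636,P[:,1]-.2574)<.04)|((np.abs(Y)<.012)&(np.abs(X)<.03)))
for z0,z1 in((.012,.06),(.06,.1),(.1,.15),(.15,.3)):
 for y in np.arange(-.1,.1,.02):
  k=m&(Y>=y)&(Y<y+.02)&(P[:,2]<z1)&(P[:,2]>=z0)&(X<.1)
  if k.any(): print('z%.2f Y%.2f'%(z0,y),k.sum(),'Xmax %.3f'%X[k].max())
E
```

```text
z0.01 Y-0.10 382 Xmax 0.069
z0.01 Y0.02 73 Xmax -0.116
z0.01 Y0.04 520 Xmax -0.128
z0.01 Y0.06 89 Xmax -0.136
z0.01 Y0.08 1925 Xmax -0.019
z0.06 Y-0.10 2727 Xmax 0.029
z0.06 Y-0.08 1853 Xmax 0.001
z0.06 Y-0.06 1549 Xmax -0.018
z0.06 Y-0.04 130 Xmax -0.038
z0.06 Y0.02 53 Xmax -0.114
z0.06 Y0.04 184 Xmax -0.119
z0.06 Y0.08 493 Xmax -0.019
z0.10 Y-0.10 3555 Xmax -0.017
z0.10 Y-0.08 2726 Xmax -0.031
z0.10 Y-0.06 646 Xmax -0.046
z0.10 Y-0.02 130 Xmax -0.052
z0.10 Y0.00 14 Xmax -0.097
z0.10 Y0.02 1221 Xmax -0.096
z0.10 Y0.04 47 Xmax -0.112
z0.15 Y-0.10 978 Xmax -0.102
z0.15 Y-0.08 2810 Xmax -0.087
z0.15 Y-0.06 5351 Xmax -0.072
z0.15 Y-0.04 8872 Xmax -0.058
z0.15 Y-0.02 12651 Xmax -0.053
z0.15 Y0.00 6033 Xmax -0.056
z0.15 Y0.02 622 Xmax -0.082
```

The dust box leaves too little room for the wrist and camera behind a handle grasp in this orientation. I will regrip the bowl and turn the cup in place so the handle points to the left. First I check clearance at the dock.

```bash
python3 - <<'E'
from dock import *
go(.637,.257,.0385,106.9)
C=[cloud(camera('wrist'))[:310].reshape(-1,3),cloud(camera('top')).reshape(-1,3)]
hx,hy=.4915-.05*np.cos(.305),.3613-.05*np.sin(.305);print(hx,hy)
for P in C:
 P=P[~np.isnan(P[:,0])];a=.305
 X=(P[:,0]-hx)*np.cos(a)+(P[:,1]-hy)*np.sin(a);Y=-(P[:,0]-hx)*np.sin(a)+(P[:,1]-hy)*np.cos(a)
 for z0,z1 in((.075,.1),(.1,.15),(.15,.3)):
  print(z0,[(round(x,2),round(Y[k].max(),3)) for x in np.arange(-.14,.08,.02) for k in [(X>=x)&(X<x+.02)&(P[:,2]<z1)&(P[:,2]>=z0)&(Y<.02)&(Y>-.15)] if k.sum()>3])
E
```

```text
t18.98 at [0.5806 0.2393 0.1953] psi 106.8 tilt [-0.001 -0.001 -1.   ] slide [-5.93  0.06 15.67] |16.8| spin -0.1
0.4438076523716136 0.3462853412395369
0.075 [(np.float64(-0.04), np.float64(-0.094)), (np.float64(-0.02), np.float64(-0.091))]
0.1 [(np.float64(-0.02), np.float64(-0.095)), (np.float64(0.0), np.float64(-0.104)), (np.float64(0.04), np.float64(-0.142))]
0.15 [(np.float64(0.0), np.float64(-0.111)), (np.float64(0.02), np.float64(-0.118)), (np.float64(0.04), np.float64(-0.133))]
0.075 []
0.1 []
0.15 []
```

arm_command --pt "-3 0.1 0" --pt "-5.9 0.1 0" --pt "-5.9 0.1 3" --pt "-5.9 0.1 7" --pt "-5.9 0.1 9" --spin '[0,0,0,0,0]'

```text
clock: 19.7
eef_pos: [0.6352, 0.2568, 0.1023]
tool_rot: [-0.146, 0.989, -0.001, -0.003]
ft_force: [0.5, -0.0, 0.1]
grip_width: 0.0852
grasp_force: 0.0
```

```bash
python3 -c "
from h import *
camera('top');go(.637,.257,.0385,106.9)"
```

```text
t19.75 at [0.6341 0.2563 0.0998] psi 106.8 tilt [-0.008 -0.003 -1.   ] slide [-0.36 -0.01  6.13] |6.1| spin -0.1
```

arm_command --pt "0 0 2" --pt "-0.1 0 4" --pt "-0.2 0 5.6" --pt "-0.2 0 6.1" --pt "-0.2 0 6.1" --spin '[0,0,0,0,0]'

```text
clock: 20.38
eef_pos: [0.6384, 0.2579, 0.0453]
tool_rot: [-0.146, 0.989, -0.0, -0.0]
ft_force: [-0.9, 0.6, 0.3]
grip_width: 0.0853
grasp_force: 0.0
```

arm_command --pt "0 0 0" --pt "0 0 0" --pt "0 0 0" --pt "0 0 0" --pt "0 0 0" --spin '[0,0,0,0,0]' --jaw 5.5

```text
clock: 21.0
eef_pos: [0.6398, 0.2584, 0.0473]
tool_rot: [-0.146, 0.989, 0.0, 0.002]
ft_force: [0.2, -0.7, 5.5]
grip_width: 0.065
grasp_force: 66.7
```

arm_command --pt "0 0 -0.5" --pt "0 0 -1.5" --pt "0 0 -1.5" --pt "0 0 -1.5" --pt "0 0 -1.5" --spin '[0,5,15,25,35]'

```text
clock: 21.62
eef_pos: [0.6376, 0.2577, 0.0597]
tool_rot: [0.161, 0.987, -0.001, -0.001]
ft_force: [-0.1, 0.1, -1.4]
grip_width: 0.0644
grasp_force: 66.3
```

arm_command --pt "0 0 0" --pt "0 0 0" --pt "0 0 0" --pt "0 0 0.5" --pt "0 0 0.8" --spin '[10,20,28,32,32]'

```text
clock: 22.25
eef_pos: [0.6376, 0.2577, 0.0515]
tool_rot: [0.423, 0.906, -0.001, -0.001]
ft_force: [1.2, -0.6, 0.3]
grip_width: 0.0648
grasp_force: 66.3
```

arm_command --pt "0 0 0.15" --pt "0 0 0.3" --pt "0 0 0.4" --pt "0 0 0.4" --pt "0 0 0.4" --spin '[0,0,0,0,0]'

```text
clock: 22.88
eef_pos: [0.6385, 0.258, 0.0485]
tool_rot: [0.424, 0.906, 0.0, 0.0]
ft_force: [-1.0, 1.7, 0.6]
grip_width: 0.0652
grasp_force: 66.3
```

arm_command --pt "0 0 0.1" --pt "0 0 0.15" --pt "0 0 0.2" --pt "0 0 0.2" --pt "0 0 0.2" --spin '[0,0,0,0,0]'

```text
clock: 23.5
eef_pos: [0.6386, 0.258, 0.0473]
tool_rot: [0.424, 0.906, 0.0, 0.0]
ft_force: [-2.6, -0.7, 6.8]
grip_width: 0.0649
grasp_force: 66.8
```

arm_command --pt "0 0 0" --pt "0 0 0" --pt "0 0 0" --pt "0 0 0" --pt "0 0 0" --spin '[0,0,0,0,0]' --jaw 8.5

```text
clock: 24.12
eef_pos: [0.6384, 0.2579, 0.0463]
tool_rot: [0.424, 0.906, -0.0, -0.0]
ft_force: [1.1, 0.3, -1.0]
grip_width: 0.0849
grasp_force: 0.0
```

arm_command --pt "0 0 -1" --pt "0 0 -4" --pt "0 0 -9" --pt "2 0 -12" --pt "5 0 -13" --spin '[0,0,0,0,0]'

```text
clock: 24.75
eef_pos: [0.6081, 0.2967, 0.1807]
tool_rot: [0.425, 0.905, 0.003, 0.002]
ft_force: [-0.4, -0.4, -0.3]
grip_width: 0.0848
grasp_force: 0.0
```

```bash
python3 - <<'E'
from h import *
from scipy.optimize import least_squares
np.set_printoptions(precision=4,suppress=True)
p=camera('wrist');q=camera('scene');p=camera('wrist');save(p,'w3')
P=cloud(p)[:310].reshape(-1,3);P=P[~np.isnan(P[:,0])]
n=P[(np.hypot(P[:,0]-.637,P[:,1]-.257)<.075)&(P[:,2]>.02)&(P[:,2]<.09)]
r=n[(n[:,2]>.068)&(np.hypot(n[:,0]-.637,n[:,1]-.257)<.039)]
f=least_squares(lambda q:np.hypot(r[:,0]-q[0],r[:,1]-q[1])-.0315,[.637,.257],loss='soft_l1',f_scale=.002);print('rim',f.x,r[:,2].mean(),len(r))
h=n[(n[:,2]>.060)&(n[:,2]<.075)&(np.hypot(n[:,0]-f.x[0],n[:,1]-f.x[1])>.039)]
D=h.mean(0)[:2]-f.x;an=np.arctan2(D[1],D[0])
print('handle',h.mean(0),len(h),'dir',np.degrees(an))
H=f.x+.05*np.array([np.cos(an),np.sin(an)]);print('H',H)
g=[ray(c,l[0]['centre']) for c in(p,q) for l in[landmark_of(c,'cup_top_handle')] if l]
if len(g)>1: print(tri(g))
go(*H,.033,np.degrees(an)-90)
X=(P[:,0]-H[0])*np.cos(an)+(P[:,1]-H[1])*np.sin(an);Y=-(P[:,0]-H[0])*np.sin(an)+(P[:,1]-H[1])*np.cos(an)
k=(P[:,2]>.09)&(abs(Y)<.07)&(abs(X)<.12);print('obst',k.sum(),P[k].mean(0) if k.any() else '')
E
```

```text
rim [0.637  0.2612] 0.07130654968681105 850
handle [0.6029 0.3021 0.0671] 689 dir 129.79565988527096
H [0.605  0.2996]
(array([0.6039, 0.3   , 0.0538]), [np.float64(0.000322135344223633), np.float64(0.0003221353442237352)])
t25.00 at [0.6064 0.2961 0.1766] psi 39.9 tilt [ 0. -0. -1.] slide [ 0.37  0.11 14.36] |14.4| spin 0.1
obst 0
```

arm_command --pt "0.3 0.1 3" --pt "0.6 0.1 7" --pt "0.6 0.1 11" --pt "0.6 0.1 13" --pt "0.6 0.1 14" --spin '[0,0,0,0,0]' --jaw 5

```text
clock: 25.62
eef_pos: [0.6025, 0.3, 0.0338]
tool_rot: [0.424, 0.905, -0.002, -0.001]
ft_force: [1.1, -0.6, 0.1]
grip_width: 0.05
grasp_force: 0.0
```

```bash
python3 -c "
from h import *
camera('top');camera('top');go(.603,.302,.033,39.8);print(get_obs()['grip_width'],get_obs()['ft_force'])"
```

```text
t25.73 at [0.6028 0.3005 0.0348] psi 39.8 tilt [-0.003 -0.001 -1.   ] slide [0.11 0.11 0.18] |0.2| spin -0.0
0.05020539644634198 [-0.34582382 -0.49279716 -0.12480851]
```

arm_command --pt "0 0.1 0" --pt "0 0.1 0" --pt "0 0.1 0" --pt "0 0.1 0" --pt "0 0.1 0" --spin '[0,0,0,0,0]' --jaw 0

```text
clock: 26.35
eef_pos: [0.605, 0.3027, 0.0379]
tool_rot: [0.424, 0.906, 0.001, 0.001]
ft_force: [0.7, 0.3, 5.8]
grip_width: 0.0092
grasp_force: 61.1
```

arm_command --pt "0 0 -0.5" --pt "0 0 -1.5" --pt "0 0 -3" --pt "0 0 -5" --pt "0 0 -8" --spin '[0,0,0,0,0]'

```text
clock: 26.98
eef_pos: [0.6035, 0.302, 0.1169]
tool_rot: [0.424, 0.906, -0.001, -0.001]
ft_force: [0.4, 0.0, -0.0]
grip_width: 0.0093
grasp_force: 60.3
```

```bash
python3 - <<'E'
from h import *
p=camera('wrist');save(p,'w4');q=camera('scene');s=camera('top')
a=np.radians(17.47)
print('grip',get_obs()['grip_width'],get_obs()['ft_force'])
for k in(.053,.10,.15): go(.4915-k*np.cos(a),.3613-k*np.sin(a),.145,107.5)
E
```

```text
grip 0.009187499255741355 [ 0.21708197 -0.34610149 -1.0786831 ]
t27.12 at [0.6057 0.3031 0.1194] psi 39.8 tilt [ 0.005  0.003 -1.   ] slide [13.8  -9.93 -2.63] |17.2| spin -67.7
t27.12 at [0.6057 0.3031 0.1194] psi 39.8 tilt [ 0.005  0.003 -1.   ] slide [ 15.59 -14.27  -2.66] |21.3| spin -67.7
t27.12 at [0.6057 0.3031 0.1194] psi 39.8 tilt [ 0.005  0.003 -1.   ] slide [ 17.5  -18.9   -2.69] |25.9| spin -67.7
```

View pics/w4.png

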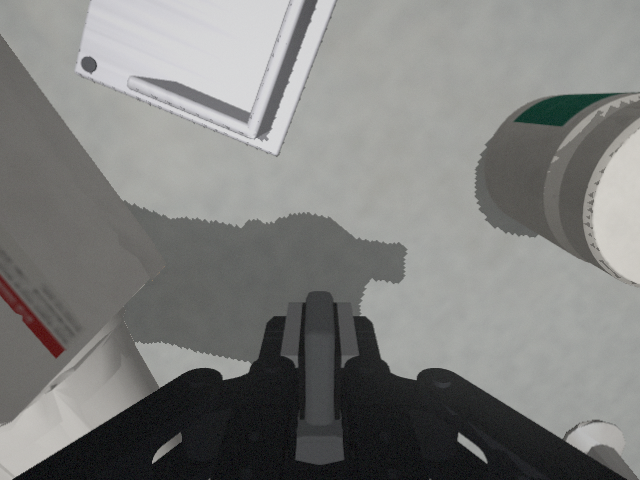

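The wrist view shows the handle held between the pads at (320,330), with the dock at (200,80) and the jar at the right. I rise above everything, then turn and cross to the front of the dock.

arm_command --pt "0 0 -4" --pt "0 0 -9" --pt "0 0 -14" --pt "1 0 -19" --pt "3 -1 -21" --spin '[0,0,0,-8,-18]'

```text
clock: 27.75
eef_pos: [0.5782, 0.319, 0.3285]
tool_rot: [0.275, 0.961, 0.001, 0.001]
ft_force: [0.9, -0.7, -0.3]
grip_width: 0.0089
grasp_force: 60.4
```

```bash
python3 -c "
from h import *
a=np.radians(17.47);k=.118
go(.4915-k*np.cos(a),.3613-k*np.sin(a),.31,107.5)"
```

```text
t27.75 at [0.5782 0.319  0.3285] psi 58.1 tilt [ 0.003  0.002 -1.   ] slide [17.28 -9.96  1.79] |20.0| spin -49.4
```

arm_command --pt "4 -2.2 0" --pt "8 -4.5 0" --pt "12 -7 0" --pt "15.5 -9 0.5" --pt "17.3 -10 2" --spin '[-10,-20,-30,-40,-49]'

```text
clock: 28.38
eef_pos: [0.3755, 0.3262, 0.3062]
tool_rot: [-0.15, 0.989, 0.0, 0.0]
ft_force: [1.1, -0.4, -0.5]
grip_width: 0.0088
grasp_force: 60.3
```

```bash
python3 - <<'E'
from h import *
p=camera('top');p=camera('scene');p=camera('wrist')
a=np.radians(17.47);k=.118
go(.4915-k*np.cos(a),.3613-k*np.sin(a),.052,107.5)
E
```

```text
t28.52 at [0.3762 0.3258 0.3053] psi 106.8 tilt [-0.002 -0.002 -1.   ] slide [-0.33 -0.04 25.33] |25.3| spin -0.7
```

arm_command --pt "-0.2 0 4" --pt "-0.3 0 9" --pt "-0.3 0 14" --pt "-0.3 0 18" --pt "-0.3 0 20" --spin '[-1,-1,-1,-1,-1]'

```text
clock: 29.15
eef_pos: [0.3803, 0.326, 0.1035]
tool_rot: [-0.153, 0.988, -0.001, -0.002]
ft_force: [-0.3, 0.4, -0.3]
grip_width: 0.009
grasp_force: 60.3
```

```bash
python3 - <<'E'
from dock import *
np.set_printoptions(precision=4,suppress=True)
p=camera('top');s=camera('scene');save(s,'s6')
a=np.radians(17.47);k=.118
go(.4915-k*np.cos(a),.3613-k*np.sin(a),.052,107.5);o=get_obs()
for nm,c in(('top',p),('scene',s)):
    P=cloud(c).reshape(-1,3);P=P[~np.isnan(P[:,0])]
    X=(P[:,0]-.4915)*np.cos(a)+(P[:,1]-.3613)*np.sin(a);Y=-(P[:,0]-.4915)*np.sin(a)+(P[:,1]-.3613)*np.cos(a)
    k=(X>-.105)&(X<-.023)&(abs(Y)<.05)&(P[:,2]>.08)&(P[:,2]<.16)
    if k.sum()>5: print(nm,k.sum(),'X',np.percentile(X[k],[1,99]),'Y',np.percentile(Y[k],[1,99]),'z',np.percentile(P[k,2],[1,50,99]))
im=cv2.imread('pics/s6.png')[130:290,150:350];cv2.imwrite('pics/s6c.png',cv2.resize(im,None,fx=3.7,fy=3.7,interpolation=2))
E
```

```text
t29.25 at [0.3798 0.3256 0.1035] psi 107.7 tilt [-0.004 -0.004 -1.   ] slide [0.05 0.06 5.15] |5.2| spin 0.2
top 168 X [-0.0836 -0.0328] Y [-0.033  -0.0012] z [0.0894 0.1014 0.1402]
scene 331 X [-0.0996 -0.0354] Y [-0.0349  0.0188] z [0.0804 0.113  0.1367]
```

View pics/s6c.png

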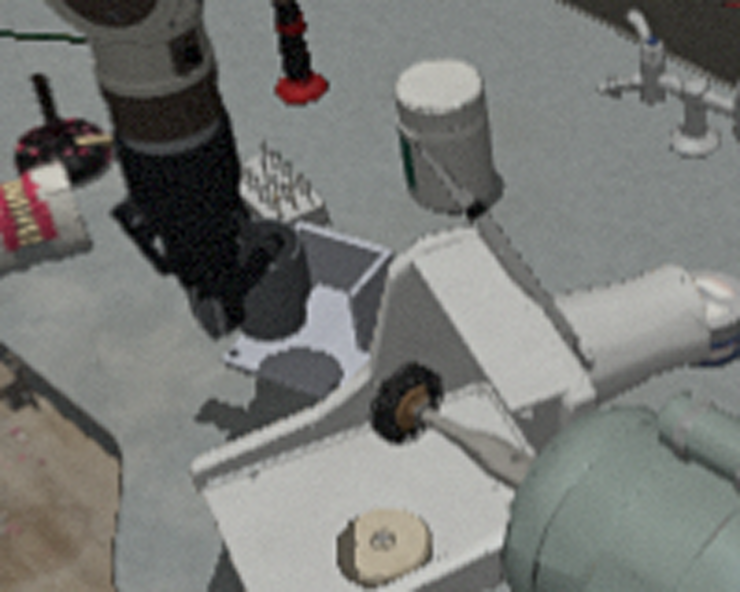

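The crop shows the cup held upright at (275,290) in front of the dock's open side. Its measured edges put its axis on the dock centreline to within about 1 mm.

arm_command --pt "0 0.1 1.5" --pt "0 0.1 3" --pt "0 0.1 4.4" --pt "0 0.1 5.1" --pt "0 0.1 5.1" --spin '[0,0,0,0,0]'

```text
clock: 29.88
eef_pos: [0.3796, 0.3278, 0.0548]
tool_rot: [-0.155, 0.988, -0.0, -0.001]
ft_force: [-0.6, -0.0, -0.2]
grip_width: 0.009
grasp_force: 60.3
```

```bash
python3 - <<'E'
from dock import *
a=np.radians(17.47);k=.053;camera('top');camera('top')
go(.4915-k*np.cos(a),.3613-k*np.sin(a),.050,107.5);print(get_obs()['ft_force'])
E
```

```text
t29.98 at [0.3803 0.3283 0.0557] psi 107.8 tilt [ 0.  0. -1.] slide [-6.3  -0.24  0.57] |6.3| spin 0.3
[-0.72648985 -0.43501523 -1.35398149]
```

arm_command --pt "-0.5 -0.2 0" --pt "-1.5 -0.2 0.1" --pt "-2.8 -0.2 0.2" --pt "-4 -0.2 0.2" --pt "-5 -0.2 0.2" --spin '[0,0,0,0,0]'

```text
clock: 30.6
eef_pos: [0.4293, 0.3418, 0.0533]
tool_rot: [-0.155, 0.988, 0.0, 0.0]
ft_force: [0.4, -0.1, -1.4]
grip_width: 0.0088
grasp_force: 60.3
```

```bash
python3 - <<'E'
from dock import *
np.set_printoptions(precision=4,suppress=True)
a=np.radians(17.47);k=.053;p=camera('top');s=camera('scene')
go(.4915-k*np.cos(a),.3613-k*np.sin(a),.045,107.5);print(get_obs()['ft_force'])
for nm,c in(('top',p),('scene',s)):
    P=cloud(c).reshape(-1,3);P=P[~np.isnan(P[:,0])]
    X=(P[:,0]-.4915)*np.cos(a)+(P[:,1]-.3613)*np.sin(a);Y=-(P[:,0]-.4915)*np.sin(a)+(P[:,1]-.3613)*np.cos(a)
    k=(X>-.045)&(X<.05)&(abs(Y)<.05)&(P[:,2]>.072)&(P[:,2]<.1)
    if k.sum()>5: print(nm,k.sum(),'X',np.percentile(X[k],[1,99]),'Y',np.percentile(Y[k],[1,99]),'z',np.percentile(P[k,2],[1,50,99]))
E
```

```text
t30.70 at [0.4297 0.342  0.0534] psi 107.8 tilt [ 0.001  0.001 -1.   ] slide [-1.17 -0.02  0.84] |1.4| spin 0.3
[-0.6204  1.1552 -0.444 ]
top 42 X [-0.0271  0.0172] Y [-0.0383 -0.0092] z [0.0722 0.0853 0.0917]
scene 108 X [-0.0418  0.0185] Y [-0.0341  0.0203] z [0.0723 0.0812 0.0887]
```

arm_command --pt "-0.4 0 0.2" --pt "-0.8 0 0.4" --pt "-0.9 0 0.6" --pt "-0.9 0 0.8" --pt "-0.9 0 0.9" --spin '[0,0,0,0,0]'

```text
clock: 31.32
eef_pos: [0.4367, 0.3443, 0.0458]
tool_rot: [-0.155, 0.988, 0.0, 0.0]
ft_force: [-4.1, -3.1, 12.6]
grip_width: 0.0091
grasp_force: 62.2
```

arm_command --pt "0 0 -0.1" --pt "-0.1 0 -0.1" --pt "-0.2 0 -0.1" --pt "-0.3 0 -0.1" --pt "-0.3 0 -0.1" --spin '[0,0,0,0,0]'

```text
clock: 31.95
eef_pos: [0.4393, 0.3454, 0.0459]
tool_rot: [-0.155, 0.988, 0.0, -0.0]
ft_force: [-2.8, -2.0, 6.0]
grip_width: 0.0092
grasp_force: 61.2
```

arm_command --pt "-0.1 0 0" --pt "-0.2 0 0" --pt "-0.3 0 0" --pt "-0.4 0 0" --pt "-0.4 0 0" --spin '[0,0,0,0,0]'

```text
clock: 32.58
eef_pos: [0.4409, 0.3459, 0.0459]
tool_rot: [-0.156, 0.988, 0.0, -0.002]
ft_force: [-7.9, -3.2, 10.5]
grip_width: 0.0088
grasp_force: 62.0
```

arm_command --pt "0 0 0" --pt "0 0 0" --pt "0 0 0" --pt "0 0 0" --pt "0 0 0" --spin '[0,0,0,0,0]' --jaw 5

```text
clock: 33.2
eef_pos: [0.4436, 0.3463, 0.0453]
tool_rot: [-0.155, 0.988, -0.0, -0.0]
ft_force: [0.7, -0.1, -0.3]
grip_width: 0.0501
grasp_force: 0.0
```

arm_command --pt "0.3 0 -1" --pt "0.5 0 -4" --pt "1 0 -9" --pt "2 0 -14" --pt "5 0 -18" --spin '[0,0,0,0,0]'

```text
clock: 33.83
eef_pos: [0.3965, 0.3315, 0.2284]
tool_rot: [-0.155, 0.988, 0.001, 0.002]
ft_force: [-0.7, -0.5, 0.8]
grip_width: 0.0499
grasp_force: 0.0
```

```bash
python3 - <<'E'
from dock import *
np.set_printoptions(precision=4,suppress=True)
camera('top');camera('top');p=camera('wrist');s=camera('scene');save(p,'w5');save(s,'s7')
print(get_obs()['eef_pos'],get_obs()['ft_force'])
a=np.radians(17.47)
P=cloud(p)[:315].reshape(-1,3);P=P[~np.isnan(P[:,0])]
X=(P[:,0]-.4915)*np.cos(a)+(P[:,1]-.3613)*np.sin(a);Y=-(P[:,0]-.4915)*np.sin(a)+(P[:,1]-.3613)*np.cos(a)
k=(np.hypot(X,Y)<.042)&(P[:,2]>.074)&(P[:,2]<.09)
f=least_squares(lambda q:np.hypot(X[k]-q[0],Y[k]-q[1])-.0315,[0,0],loss='soft_l1',f_scale=.001)
print('cup in dock frame',f.x,'rim z',np.percentile(P[k,2],[2,50,98]),k.sum(), 'X range',np.percentile(X[k],[1,99]),'Y',np.percentile(Y[k],[1,99]))
h=(X<-.038)&(X>-.075)&(abs(Y)<.02)&(P[:,2]>.06)&(P[:,2]<.085);print('handle',X[h].mean(),Y[h].mean(),P[h,2].mean())
t=camera('top')
for th in('pumice_pot','bur_block','powder_jar','cup_next'):
    g=[ray(c,l[0]['centre']) for c in(t,s) for l in[landmark_of(c,th)] if l]
    print(th,tri(g)[0] if len(g)>1 else len(g))
P=cloud(t).reshape(-1,3);P=P[~np.isnan(P[:,0])];k=(np.hypot(P[:,0]-.403,P[:,1]+.294)<.045);print('next rim',np.percentile(P[k,2],[90,98]))
E
```

```text
[0.3961 0.3314 0.227 ] [-0.2387  0.2581  0.9156]
cup in dock frame [-0.0012  0.0014] rim z [0.0742 0.0781 0.0809] 539 X range [-0.0416 -0.0215] Y [-0.0228  0.025 ]
handle -0.054175153189339825 0.0012905125960077008 0.07396982846467996
pumice_pot [0.67   0.1305 0.0096]
bur_block 1
powder_jar [ 0.6761  0.4318 -0.0088]
cup_next 1
next rim [0.0847 0.0902]
```

View pics/w5.png

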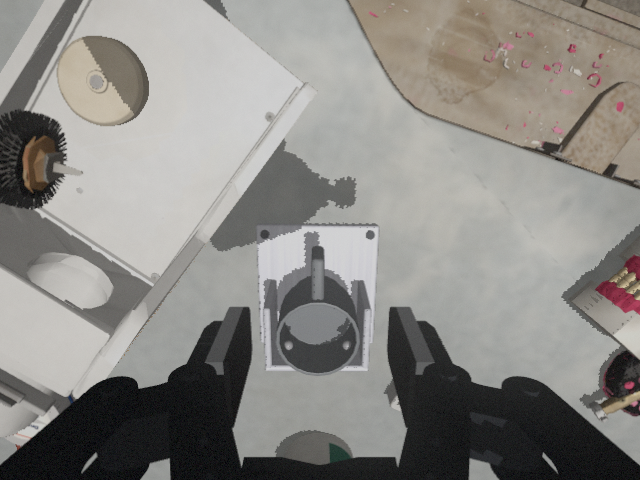

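```bash
python3 - <<'E'
from dock import *
np.set_printoptions(precision=4,suppress=True)
p=camera('wrist');dock(p);a=np.radians(17.47)
P=cloud(p)[:385,255:375].reshape(-1,3);P=P[~np.isnan(P[:,0])]
X=(P[:,0]-.4915)*np.cos(a)+(P[:,1]-.3613)*np.sin(a);Y=-(P[:,0]-.4915)*np.sin(a)+(P[:,1]-.3613)*np.cos(a)
k=(np.hypot(X,Y)<.042)&(P[:,2]>.0785)&(P[:,2]<.0815)&(X>-.034)
f=least_squares(lambda q:np.hypot(X[k]-q[0],Y[k]-q[1])-.0315,[0,0],loss='soft_l1',f_scale=.001)
print(f.x,k.sum(),np.percentile(X[k],[.5,99.5]),np.percentile(Y[k],[.5,99.5]))
h=(X<-.036)&(X>-.08)&(abs(Y)<.008)&(P[:,2]>.073)&(P[:,2]<.079);print('handle X',np.percentile(X[h],[1,99]),Y[h].mean(),P[h,2].mean())
for n,b in(('front',X<-.02),('back',X>.02)): print(n,P[k&b,2].mean())
E
```

```text
dock [0.4862 0.3599 0.3047] 17.456164739835906 2074 rms 0.011245731604619957 z 0.06556029754760645
floor 0.00805196226161287
[-0.0004  0.0013] 940 [-0.0326  0.0321] [-0.0307  0.0334]
handle X [-0.0658 -0.0365] 0.0010576481165357348 0.07535774474147595
front 0.07979370087494965
back 0.07987718368036363
```

The last wrist view shows the cup in the dock at (318,340), with its handle at (318,270) pointing out of the open side. The fit puts it 0.4 mm from home, with the rim level at 0.080 m. The next cup's rim is still at seated height, so I hand the job in.

```bash
python3 -c "
from workcell import *
print(job_done())"
```

```text
the job is handed in; nothing more can be done
None
```

The job is handed in: the top cup is upright in the dock against the back wall with its handle out of the open side, and the next cup is still seated; the pumice pot and powder jar measured in place to within about 1 cm, but I did not re-measure the bur block at the end.

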